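# Set up the search cabinet: supports out, flap down

### The arm

A 6-joint arm with a two-finger parallel gripper is mounted at the origin on the work surface. World frame = base frame: x ahead of the robot, y to its left, z up, the work surface at z = 0. Lengths are in mm, angles in rad, forces in N, time in s.
With the tool pointing down it reaches from about 200 to 875 mm from the base axis. Payload 3.4 kg.
Tool frame: the origin (TCP) lies at the very end of the fingers, on their centre line; the grasp point (between the pads) lies 19 mm behind it; x points along the fingers, y is the direction in which the jaws open and shut, and the axes are right-handed (so a half turn about x gives the same grasp; the last joint's range is limited). The gripper opens to 94 mm and grips with 3 to 60 N. Pads are 16 mm wide; open, the fingers measure 119 mm over their backs; the gripper's body (75 mm by 177 mm) begins 78 mm behind the grasp point.
Start: joints at [1.18, 0.276, 1.505, -0, 1.361, -0.121], TCP at [153.276, 554.231, 205.493] pointing down, gripper open.
Joint ranges: [-2.89, 2.89], [-0.75, 2.08], [0.22, 2.7], [-1.18, 4.32], [0.11, 2.71], [-2.7, 2.7]. Speed limits (rad/s): [2.57, 2.57, 3.14, 3.14, 3.14, 3.14].

### API

Orientations are given as [roll, pitch, yaw] about the fixed x, y, z axes, in that order (R = Rz(yaw) Ry(pitch) Rx(roll)).
In Python, from cell import arm gives the robot as it stands.
- The arm moves only by the tool servo_tool, never from a script. Its argument "motion" is one flat list of numbers, 6 for each row, row after row: the shift along the world's x, y, z normalised to -1 to 1, where 1 is 25 cm, then the turn, a rotation vector about the world's x, y, z normalised to -1 to 1, where 1 is 180 degrees. A call has 1 to 20 rows; each row shifts and turns the commanded pose from where the row before left it; what a row does not reach is not made up. A row lasts 1/8 s, in which the tool goes at most 62.5 mm and 10.7 degrees, less where a joint would pass 70% of its speed; a pose out of reach is approached as far as the arm can. A call with a number of a shift or a turn outside -1 to 1 is refused whole. A call with a gripper value outside its range is refused whole. "grip" is the closure, from -1 (fully open) to 1 (shut), so that 0 is half open, set as the call begins (left out, the last holds). The fingers move at their own pace and stop on an object; the grip force is fixed at half the most. Time passes only in rows, so rows that do not move let the fingers close. It gives the time, the measured TCP pose, the force and the opening at its end, in the units of the state.
- arm.get_obs(): the state, without advancing time (a new reading comes with each control period).
- arm.read_camera(name): name is "scene" or "side" or "wrist"; returns the picture (420x560x3 uint8, blue, green, red); there is no depth.
- arm.camera_info(name): a dict with "vertical_fov" (degrees; the focal length in pixels is half the picture's height over the tangent of half this angle, whatever the lens; pixels are square), "cx", "cy" (the principal point, pixels), "D" ([k1, k2, p1, p2, k3] as OpenCV has them; the pictures are not rectified), "position" and "orientation" of the camera in the world. Camera axes: x right, y down, z forward; pixel columns grow to the right and rows downward; lengths in mm; the calibration is good to about 2 mm. A picture is of the moment at which its call begins: read the wrist's pose just before it. camera_info takes no time and is no camera call; for the wrist camera it gives the pose at the moment of the call.
- arm.close_job(): hands the job in, once; it reports no verdict.
The state is a dict: "time_s": time; "joint_positions": joint angles; "joint_vel": joint speeds; "joint_torque": joint torques, N m; "tcp_pos": TCP position; "tcp_rot": TCP orientation; "ft_force": force on the tool from outside, world axes, zero at the start; "torque": the same for the moment, N m; "grip_width": finger opening in mm.
Only numpy, scipy, OpenCV 4.12 (cv2) and the standard library are available. Lean on these libraries where they do the work, as an engineer would, in place of code of your own. Each camera call takes 0.05 s, during which the arm holds its last target. There are 200 camera calls.

### The job

Get the white bag-search cabinet ready for use: draw both blue support drawers out fully, through the stiff catch near the end to the hard stop, and only then lower the grey fold-down flap gently until it lies flat over them. Do not drag the cabinet along when a drawer reaches its stop, and leave the other things on the table and on the cabinet where they are.

Things in the scene. Friction and masses are not known exactly. Their poses are not given: they have to be found in the camera images.
- cabinet_front (a point): Middle of the lower front edge of the white cabinet, 4 mm above the table, with the cabinet's axes: -x points out of the front to the robot, +y to the robot's left, z up. The carcase is 400 mm wide (y), runs from 14 to 210 mm behind this point (+x); its flat top is 209 mm above the table. The drawers' centre lines lie 130 mm left (+y) and right (-y) of this point.
- cabinet (a joint): How far (m) the whole cabinet has been dragged towards the robot (local -x) over the rubber mat it stands on; 0 at the start. The heavy cabinet (about 12 kg) stands still until it is pulled or pushed with about 45 N, then it slides.
- left_drawer (a joint): The end catch of the left (+y) blue slide-out drawer. The drawer slides out freely (4 to 5 N, to local -x) until it meets the catch; from there a firm pull of about 12 N draws it 8 mm further to its hard stop. This value (m) is 0 all the way to the catch, 0.008 at the hard stop. The hard stop lies 110 to 145 mm out from fully in, unmarked, different each time and for each drawer.
- right_drawer (a joint): The end catch of the right (-y) blue slide-out drawer. The drawer slides out freely (4 to 5 N, to local -x) until it meets the catch; from there a firm pull of about 12 N draws it 8 mm further to its hard stop. This value (m) is 0 all the way to the catch, 0.008 at the hard stop. The hard stop lies 110 to 145 mm out from fully in, unmarked, different each time and for each drawer.
- left_pull (a point): Centre of the mouth of the finger pocket in the left drawer's head (74 mm wide); moves with it; 84 mm above the table, level with the drawer's top. Open-topped: 40 mm along local x, 62 mm along y, 38 mm deep; front wall 8 mm, side walls 6 mm. 55 mm ahead of the cabinet's front plane if fully in; starts 0 to 50 mm further out. Closed fingers put into it can draw its front wall.
- right_pull (a point): Centre of the mouth of the finger pocket in the right drawer's head (74 mm wide); moves with it; 84 mm above the table, level with the drawer's top. Open-topped: 40 mm along local x, 62 mm along y, 38 mm deep; front wall 8 mm, side walls 6 mm. 55 mm ahead of the cabinet's front plane if fully in; starts 0 to 50 mm further out. Closed fingers put into it can draw its front wall.
- flap (a joint): Grey flap, yellow stripe on its free edge: 366 mm wide, 155 mm from hinge to edge, 12 mm thick. Rad: 0 = upright (closed), 1.571 = level at its stop, lowered to the robot over the drawers. Starts 0 to 0.12. A stiff hinge holds it where left; under 8 N near the edge moves it. Upright it stands 32 mm above the cabinet's top, clear for 55 mm behind it: push there with closed fingers, then down the arc.
- flap_edge (a point): Middle of the flap's free (yellow) edge, in the middle of its thickness, 155 mm from the hinge; 241 mm above the table when upright.
- flap_hinge (a point): Middle of the flap's hinge line, which runs along the cabinet's y, 86 mm above the table, in the cabinet's front plane. The flap board upright fills 0 to 12 mm behind this line (local +x); lowered it fills 0 to 12 mm above it.
- glove_box: White box 60 x 200 x 45 mm lying on the rear of the cabinet's top, loose; origin under its centre. Leave alone.
- tin: Round aluminium tin, 60 mm across, 35 mm high, on the table between the two drawers in front of the cabinet, partly under the lowered flap; origin under its centre. Leave alone.
- spray: White spray bottle, 76 mm across, 179 mm high, left of the cabinet; origin under its centre. Leave alone.
- can: Blue can, 56 mm across, 170 mm high, left of the cabinet; origin under its centre. Leave alone.
- roll: White tissue roll standing on end, 110 mm across, 120 mm high, right of the cabinet; origin under its centre. Leave alone.
- wand: Black hand-held search wand lying flat, about 345 mm long and 26 mm high, to the right; origin where the grip meets the paddle, underside; x points along it to the paddle. Leave alone.
- mug: Blue mug, 80 mm across, 90 mm high, on the left; origin under its centre. Leave alone.

How it is judged:
By the outcome, as a careful person would: the job done as asked, in the order asked, and still so for the second after the job is handed in, with the robot touching nothing.
It also fails if it takes over 61 s, if anything falls off the work surface, if the arm or the gripper's body presses on something with over 40 N, if the wrist force passes 120 N, or if a joint passes its speed limit or range.

## Working session

There is one attempt and no reset: what is moved stays moved. The work goes in short steps, Python scripts to look and compute and a tool call to move; the robot and the scene stay as the last step left them, time stands still between calls to the robot, and variables do not carry over. Pictures are saved under pics/ and viewed, about 8 in all and at most 12, crops included, and the job is handed in when it is done.

Besides the shell and the picture viewer there is one more tool, called after "Emit:" as name(argument=value, ...), one argument or row to a line, values as JSON. servo_tool: Moves the arm, as the interface text tells. Scaled input: -1 to 1 covers 25 cm each way for a shift and 180 degrees each way for a turn. Its arguments: {"type":"object","properties":{"motion":{"type":"array"},"grip":{"type":"number"}},"required":["motion"]}

```bash
mkdir -p pics
python3 - <<'E'
from cell import arm
import cv2
o=arm.get_obs()
print({k:o[k] for k in('time_s','tcp_pos','tcp_rot','ft_force','grip_width')})
for n in('scene','side'):
    cv2.imwrite(f'pics/{n}0.png',arm.read_camera(n)); print(n,arm.camera_info(n))
print(arm.camera_info('wrist'))
E
```

```text
{'time_s': 0.0, 'tcp_pos': array([153.03263853, 553.68142461, 204.63283466]), 'tcp_rot': array([-1.70551421,  1.56899977, -1.97529134]), 'ft_force': array([ 0.05008191,  0.18272271, -0.23269916]), 'grip_width': 94.37231149700014}
scene {'vertical_fov': 56.5343908565774, 'cx': 277.1571238328265, 'cy': 207.86497474894955, 'D': array([0.01768122, 0.        , 0.        , 0.        , 0.        ]), 'position': array([ 450.01220029,  323.07269256, 1198.73198515]), 'orientation': array([-2.80280367,  0.00456719, -2.79995745])}
side {'vertical_fov': 56.38735652412184, 'cx': 276.38938574161597, 'cy': 210.43053667998836, 'D': array([-0.07388992,  0.        ,  0.        ,  0.        ,  0.        ]), 'position': array([ 412.03780373, -749.88841183,  880.01162797]), 'orientation': array([-2.3074125 , -0.01667964, -0.22125878])}
{'vertical_fov': 59.76671570607493, 'cx': 278.19855237576985, 'cy': 207.33474148159104, 'D': array([-0.03939845,  0.        ,  0.        ,  0.        ,  0.        ]), 'position': array([ 90.38093878, 571.49478576, 383.96701049]), 'orientation': array([2.91376152e+00, 1.08399169e-03, 1.30119649e+00])}
```

View pics/scene0.png

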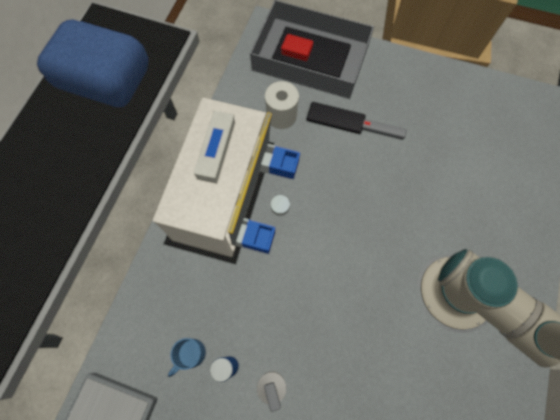

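View pics/side0.png

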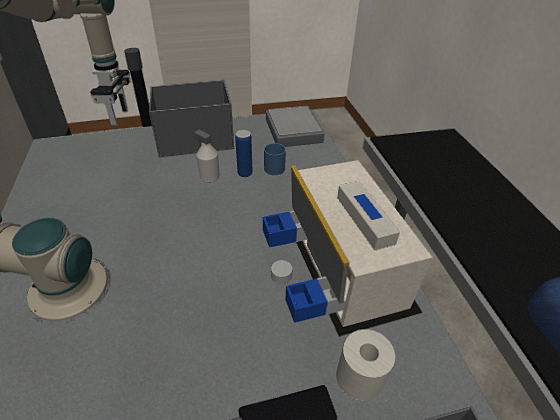

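Scene: cabinet around (155–270, 100–250), drawer heads at (285,162) right and (258,236) left, and the tin at (280,205). Side: heads at (306,299) right and (280,228) left, with the yellow edge running (293,168)–(345,264). I'll enlarge both for exact picks.

Run:
```python
import cv2
a=cv2.imread('pics/scene0.png')[95:265,150:310]; cv2.imwrite('pics/c1.png',cv2.resize(a,None,fx=3.5,fy=3.5,interpolation=cv2.INTER_CUBIC))
a=cv2.imread('pics/side0.png')[155:335,250:440]; cv2.imwrite('pics/c2.png',cv2.resize(a,None,fx=3.3,fy=3.3,interpolation=cv2.INTER_CUBIC))
```

```text
(no output)
```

View pics/c1.png

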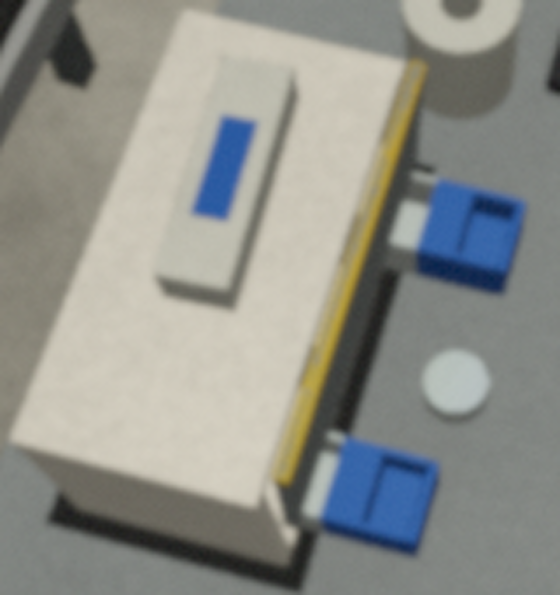

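View pics/c2.png

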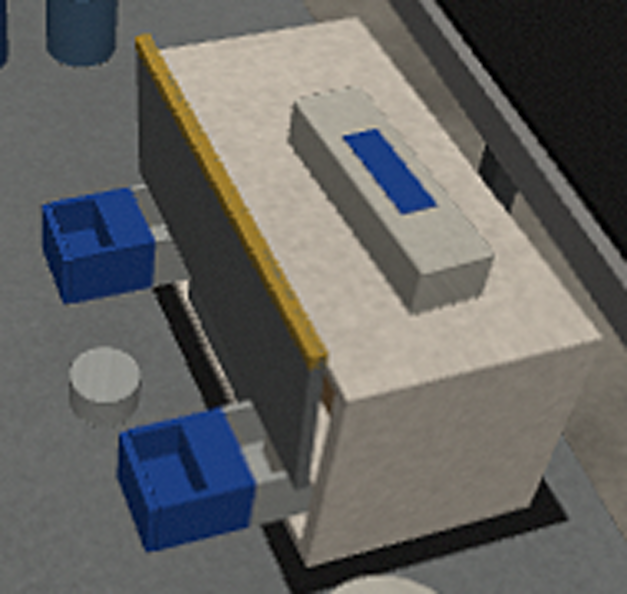

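Both crops show the corners clearly. I'll fit the cabinet pose, drawer extensions and flap angle to them together.

```bash
cat > h.py <<'E'
import numpy as np, cv2
from scipy.spatial.transform import Rotation as R
def proj(ci,P):
    Rc=R.from_euler('xyz',ci['orientation']).as_matrix(); f=210/np.tan(np.radians(ci['vertical_fov']/2))
    K=np.array([[f,0,ci['cx']],[0,f,ci['cy']],[0,0,1]])
    p=(np.atleast_2d(P)-ci['position'])@Rc
    return cv2.projectPoints(p.reshape(-1,1,3),np.zeros(3),np.zeros(3),K,np.array(ci['D']))[0].reshape(-1,2)
E
cat > fit.py <<'E'
from h import *; from cell import arm
from scipy.optimize import least_squares
S,D=arm.camera_info('scene'),arm.camera_info('side')
# (kind, x,y,z) local; kind c,l,r,f
s=[('c',210,-200,209,185,10),('c',210,200,209,12,438),('c',14,200,209,262,507),
('f',0,-183,155,427,66),('f',0,183,155,292,483),
('l',-28,93,84,437,460),('l',20,99,84,388,455),('l',20,161,84,365,520),
('r',-28,-167,84,523,203),('r',20,-161,84,478,198),('r',20,-99,84,460,248)]
d=[('c',14,-200,209,343,402),('c',210,-200,209,600,338),('c',210,200,209,357,17),
('f',0,-183,155,305,362),('f',0,183,155,137,40),
('l',-28,167,84,42,205),('l',20,161,84,100,195),
('r',-28,-93,84,118,433),('r',20,-99,84,183,425)]
def P(q,p):
    x,y,yaw,l,r,th=q; k,a,b,c=p[:4]
    if k=='l':a-=55+l
    if k=='r':a-=55+r
    if k=='f':a,c=-c*np.sin(th)+a*np.cos(th),86+c*np.cos(th)
    return [x+a*np.cos(yaw)-b*np.sin(yaw),y+a*np.sin(yaw)+b*np.cos(yaw),c]
us=np.array([p[4:] for p in s])/3.5+[149.6,94.6]; ud=np.array([p[4:] for p in d])/3.3+[249.6,154.6]
res=lambda q:np.r_[proj(S,[P(q,p) for p in s])-us,proj(D,[P(q,p) for p in d])-ud].ravel()
if __name__=='__main__':
    r=least_squares(res,[650,0,0,20,20,.05],x_scale=[10,10,.1,10,10,.05],loss='soft_l1')
    q=r.x; print('x y yaw l r th',q.round(3)); e=res(q).reshape(-1,2)
    for p,v in zip(s+d,e): print(p[:4],v.round(1))
    for k,b in(('l',130),('r',-130)): print(k,np.round(P(q,(k,0,b,84)),1))
    for b in(-183,0,183): print('edge',np.round(P(q,('f',6,b,155)),1))
E
python3 fit.py
```

```text
x y yaw l r th [ 6.75019e+02 -7.47350e+01  6.80000e-02  1.18610e+01  2.13150e+01
  6.70000e-02]
('c', 210, -200, 209) [ 0.1 -0.4]
('c', 210, 200, 209) [-0.3  0.5]
('c', 14, 200, 209) [-1.5  0. ]
('f', 0, -183, 155) [ 0.3 -0.5]
('f', 0, 183, 155) [-0.6 -0.1]
('l', -28, 93, 84) [0.2 0.1]
('l', 20, 99, 84) [-1.8 -0.7]
('l', 20, 161, 84) [-1.3  0.2]
('r', -28, -167, 84) [ 0.7 -1. ]
('r', 20, -161, 84) [-1.5 -1.6]
('r', 20, -99, 84) [-1.5  1.1]
('c', 14, -200, 209) [0.2 0.5]
('c', 210, -200, 209) [-0.2  0.8]
('c', 210, 200, 209) [-1.   0.6]
('f', 0, -183, 155) [ 0.2 -0.3]
('f', 0, 183, 155) [-1.9 -0.5]
('l', -28, 167, 84) [-0.6 -0. ]
('l', 20, 161, 84) [-2.1  1.4]
('r', -28, -93, 84) [-0.3 -0. ]
('r', 20, -99, 84) [-1.1  0. ]
l [599.5  50.4  84. ]
r [ 607.7 -209.6   84. ]
edge [ 683.1 -257.6  240.7]
edge [670.6 -75.  240.7]
edge [658.2 107.5 240.7]
```

Run:
```python
from h import *; from cell import arm
o=arm.get_obs(); M=R.from_euler('xyz',o['tcp_rot']).as_matrix(); print('tool axes cols\n',M.round(3))
w=arm.camera_info('wrist'); print('cam off in tool',(M.T@(w['position']-o['tcp_pos'])).round(1))
yw=.068
for s in(1,-1):
    y=s*np.array([-np.sin(yw),np.cos(yw),0]); x=np.array([0,0,-1.]); T=np.c_[x,y,np.cross(x,y)]
    v=R.from_matrix(T@M.T).as_rotvec(); print(s,'rotvec deg',np.degrees(v).round(2),'norm',(v/np.pi).round(4),'cam offset',(T@(M.T@(w['position']-o['tcp_pos']))).round(0))
```

```text
tool axes cols
 [[-0.001  0.267  0.964]
 [-0.001  0.964 -0.267]
 [-1.    -0.002 -0.   ]]
cam off in tool [-1.792e+02  1.000e-01 -6.520e+01]
1 rotvec deg [ 0.09 -0.02 19.36] norm [ 5.000e-04 -1.000e-04  1.075e-01] cam offset [-65.  -4. 179.]
-1 rotvec deg [-3.0000e-02 -1.2000e-01 -1.6064e+02] norm [-2.000e-04 -7.000e-04 -8.925e-01] cam offset [ 65.   4. 179.]
```

Emit:
servo_tool(
  motion=[0,0,0.19,0,0,0,0,0,0.19,0,0,0,0.111,-0.126,0,0,0,0.0067,0.111,-0.126,0,0,0,0.0067,0.111,-0.126,0,0,0,0.0067,0.111,-0.126,0,0,0,0.0067,0.111,-0.126,0,0,0,0.0067,0.111,-0.126,0,0,0,0.0067,0.111,-0.126,0,0,0,0.0067,0.111,-0.126,0,0,0,0.0067,0.111,-0.126,0,0,0,0.0067,0.111,-0.126,0,0,0,0.0067,0.111,-0.126,0,0,0,0.0067,0.111,-0.126,0,0,0,0.0067,0.111,-0.126,0,0,0,0.0067,0.111,-0.126,0,0,0,0.0067,0.111,-0.126,0,0,0,0.0067,0.111,-0.126,0,0,0,0.0067],
  grip=1,
)

```text
time_s: 2.35
tcp_pos: [597.8, 49.1, 299.9]
tcp_rot: [2.761, 1.57, 2.828]
ft_force: [0.3, -0.5, -0.1]
grip_width: 0.3
```

Emit:
servo_tool(
  motion=[0,0,-0.15,0,0,0,0,0,-0.15,0,0,0,0,0,-0.15,0,0,0,0,0,-0.15,0,0,0,0,0,0,0,0,0],
)

```text
time_s: 2.98
tcp_pos: [594.6, 50.3, 147.2]
tcp_rot: [3.033, 1.563, 3.1]
ft_force: [-0.3, -0.5, 0.5]
grip_width: 0.6
```

Run:
```python
from h import *; from cell import arm
o=arm.get_obs(); w=arm.camera_info('wrist'); im=arm.read_camera('wrist'); cv2.imwrite('pics/w1.png',im)
print(o['time_s'],o['tcp_pos'],o['tcp_rot'],o['ft_force'])
np.save('w1.npy',w,allow_pickle=True)
print('tcp px',proj(w,[o['tcp_pos'],[599.5,50.4,84]]))
```

```text
2.975 [594.5918255   50.26821842 147.22969608] [3.03261622 1.56297273 3.09950062] [-0.30125364 -0.52272527  0.54122811]
tcp px [[277.75138865 251.54674781]
 [277.43263291 227.45377581]]
```

View pics/w1.png

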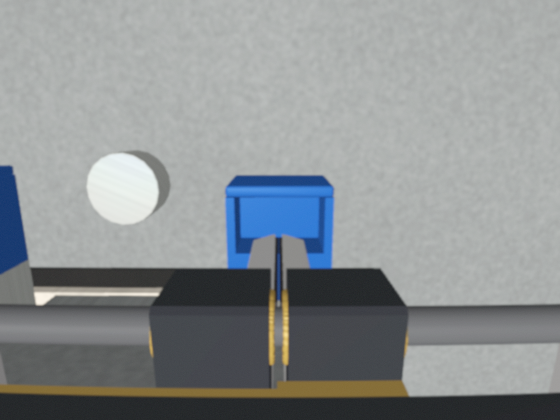

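The wrist view shows the left pocket: inner sides at u≈237–322 and inner front edge at v≈196. This agrees with the fit to about 1 mm, so I'm lowering into the pocket.

Emit:
servo_tool(
  motion=[0,0,-0.124,0,0,0,0,0,-0.124,0,0,0,0,0,-0.124,0,0,0,0,0,0,0,0,0],
)

```text
time_s: 3.52
tcp_pos: [596.9, 50.2, 57.3]
tcp_rot: [2.99, 1.569, 3.057]
ft_force: [0.1, 0.1, 0.1]
grip_width: 0.4
```

Emit:
servo_tool(
  motion=[-0.04,-0.0027,0,0,0,0,-0.04,-0.0027,0,0,0,0,-0.04,-0.0027,0,0,0,0,0,0,0,0,0,0],
)

```text
time_s: 4.03
tcp_pos: [566.4, 48.1, 58.8]
tcp_rot: [-0.343, 1.57, -0.275]
ft_force: [0.8, 0.1, 0.5]
grip_width: 0.1
```

Emit:
servo_tool(
  motion=[-0.04,-0.0027,0,0,0,0,-0.04,-0.0027,0,0,0,0,-0.04,-0.0027,0,0,0,0,-0.04,-0.0027,0,0,0,0,-0.04,-0.0027,0,0,0,0],
)

```text
time_s: 4.65
tcp_pos: [516.9, 44.7, 57.7]
tcp_rot: [-0.256, 1.57, -0.189]
ft_force: [4.9, 0.5, 3.7]
grip_width: 0.5
```

Emit:
servo_tool(
  motion=[-0.016,-0.0011,0,0,0,0,-0.016,-0.0011,0,0,0,0],
)

```text
time_s: 4.9
tcp_pos: [509.0, 44.3, 57.2]
tcp_rot: [1.01, 1.571, 1.077]
ft_force: [4.2, 0.9, 1.1]
grip_width: 0.6
```

Emit:
servo_tool(
  motion=[-0.012,-0.0008,0,0,0,0,-0.012,-0.0008,0,0,0,0],
)

```text
time_s: 5.15
tcp_pos: [503.1, 43.9, 57.2]
tcp_rot: [2.61, 1.57, 2.677]
ft_force: [4.6, -0.3, -0.6]
grip_width: 0.3
```

Emit:
servo_tool(
  motion=[-0.012,-0.0008,0,0,0,0,-0.012,-0.0008,0,0,0,0],
)

```text
time_s: 5.4
tcp_pos: [496.9, 43.5, 57.2]
tcp_rot: [2.946, 1.57, 3.013]
ft_force: [4.6, 0.0, -1.1]
grip_width: 0.4
```

Emit:
servo_tool(
  motion=[-0.012,-0.0008,0,0,0,0,-0.012,-0.0008,0,0,0,0],
)

```text
time_s: 5.65
tcp_pos: [491.8, 43.1, 57.3]
tcp_rot: [0.052, 1.569, 0.119]
ft_force: [7.8, 1.9, -7.3]
grip_width: 0.3
```

Emit:
servo_tool(
  motion=[-0.012,-0.0008,0,0,0,0,-0.012,-0.0008,0,0,0,0],
)

```text
time_s: 5.9
tcp_pos: [489.8, 42.9, 57.6]
tcp_rot: [0.022, 1.562, 0.088]
ft_force: [12.4, 1.1, -10.5]
grip_width: 0.3
```

Emit:
servo_tool(
  motion=[-0.008,-0.0005,0,0,0,0,-0.008,-0.0005,0,0,0,0],
)

```text
time_s: 6.15
tcp_pos: [485.9, 42.7, 57.6]
tcp_rot: [0.012, 1.562, 0.079]
ft_force: [12.0, 1.6, -10.7]
grip_width: 0.9
```

Emit:
servo_tool(
  motion=[-0.008,-0.0005,0,0,0,0,-0.008,-0.0005,0,0,0,0],
)

```text
time_s: 6.4
tcp_pos: [483.9, 42.5, 57.8]
tcp_rot: [0.007, 1.558, 0.073]
ft_force: [16.2, 2.7, -12.8]
grip_width: 0.4
```

Emit:
servo_tool(
  motion=[-0.008,-0.0005,0,0,0,0,0,0,0,0,0,0],
)

```text
time_s: 6.65
tcp_pos: [483.8, 42.4, 58.1]
tcp_rot: [0.004, 1.554, 0.069]
ft_force: [18.2, 1.7, -14.3]
grip_width: 1.0
```

Emit:
servo_tool(
  motion=[-0.008,-0.0005,0,0,0,0,0,0,0,0,0,0],
)

```text
time_s: 6.9
tcp_pos: [483.8, 42.4, 58.3]
tcp_rot: [0.003, 1.55, 0.069]
ft_force: [22.2, 2.6, -18.1]
grip_width: 0.6
```

Left drawer: the catch gave at x≈491 and the hard stop is at 483.8. The force then rose to 22 N with no motion. I'll ease off, lift out and go to the right drawer.

Emit:
servo_tool(
  motion=[0.036,0.0024,0,0,0,0,0.036,0.0024,0,0,0,0,0,0,0,0,0,0,0,0,0.1,0,0,0,0,0,0.1,0,0,0,0,0,0.1,0,0,0,0,0,0,0,0,0],
)

```text
time_s: 7.78
tcp_pos: [491.2, 43.1, 133.7]
tcp_rot: [-0.115, 1.569, -0.048]
ft_force: [0.5, -0.6, 0.3]
grip_width: 0.3
```

Emit:
servo_tool(
  motion=[0.055,-0.1265,0,0,0,0,0.055,-0.1265,0,0,0,0,0.055,-0.1265,0,0,0,0,0.055,-0.1265,0,0,0,0,0.055,-0.1265,0,0,0,0,0.055,-0.1265,0,0,0,0,0.055,-0.1265,0,0,0,0,0.055,-0.1265,0,0,0,0,0,0,0,0,0,0,0,0,0,0,0,0],
)

```text
time_s: 9.02
tcp_pos: [599.7, -208.6, 131.0]
tcp_rot: [2.462, 1.567, 2.529]
ft_force: [-0.2, -0.1, 0.5]
grip_width: 0.4
```

Run:
```python
from h import *; from cell import arm
o=arm.get_obs(); w=arm.camera_info('wrist'); im=arm.read_camera('wrist'); cv2.imwrite('pics/w2.png',im)
print(o['time_s'],o['tcp_pos'],R.from_euler('xyz',o['tcp_rot']).as_matrix().round(3),o['ft_force'])
c=np.array([607.7,-209.6,84]);u=np.array([np.cos(.068),np.sin(.068),0]);v=np.array([-u[1],u[0],0])
print('centre,front inner,sides',proj(w,[c,c-20*u,c+37*v-20*u,c-37*v-20*u]).round(1))
```

```text
9.025 [ 599.70448145 -208.62126871  131.03949184] [[-0.003 -0.067  0.998]
 [ 0.002  0.998  0.067]
 [-1.     0.003 -0.003]] [-0.20746153 -0.12467465  0.47892017]
centre,front inner,sides [[275.3 238.4]
 [275.2 208.3]
 [333.3 208.2]
 [217.1 208.4]]
```

View pics/w2.png

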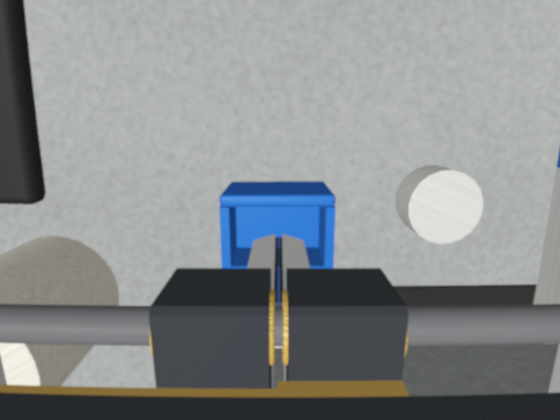

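Right head sides are at u≈220–334 and the inner front edge at v≈206. That is within 2 px of prediction, so I'm lowering in and drawing.

Emit:
servo_tool(
  motion=[0,0,-0.1,0,0,0,0,0,-0.1,0,0,0,0,0,-0.1,0,0,0,0,0,0,0,0,0],
)

```text
time_s: 9.57
tcp_pos: [599.0, -207.7, 55.7]
tcp_rot: [2.57, 1.565, 2.639]
ft_force: [0.0, 1.0, 0.4]
grip_width: 0.6
```

Emit:
servo_tool(
  motion=[-0.04,-0.0027,0,0,0,0,-0.04,-0.0027,0,0,0,0,-0.04,-0.0027,0,0,0,0,-0.04,-0.0027,0,0,0,0,-0.04,-0.0027,0,0,0,0,-0.04,-0.0027,0,0,0,0,-0.04,-0.0027,0,0,0,0,-0.024,-0.0016,0,0,0,0],
)

```text
time_s: 10.58
tcp_pos: [525.1, -215.0, 58.6]
tcp_rot: [-0.254, 1.569, -0.187]
ft_force: [3.7, 3.6, 2.2]
grip_width: 0.2
```

Emit:
servo_tool(
  motion=[-0.016,-0.0011,0,0,0,0,-0.012,-0.0008,0,0,0,0],
)

```text
time_s: 10.82
tcp_pos: [518.8, -216.0, 58.1]
tcp_rot: [-0.58, 1.569, -0.513]
ft_force: [4.2, 1.2, 3.0]
grip_width: 0.5
```

Emit:
servo_tool(
  motion=[-0.012,-0.0008,0,0,0,0,-0.012,-0.0008,0,0,0,0],
)

```text
time_s: 11.08
tcp_pos: [512.7, -216.5, 57.7]
tcp_rot: [-0.925, 1.569, -0.858]
ft_force: [4.5, 1.0, 3.2]
grip_width: 0.5
```

Emit:
servo_tool(
  motion=[-0.012,-0.0008,0,0,0,0,-0.012,-0.0008,0,0,0,0],
)

```text
time_s: 11.32
tcp_pos: [506.4, -216.9, 57.6]
tcp_rot: [-1.067, 1.57, -0.999]
ft_force: [5.3, -0.7, 2.8]
grip_width: 0.4
```

Emit:
servo_tool(
  motion=[-0.012,-0.0008,0,0,0,0,-0.012,-0.0008,0,0,0,0],
)

```text
time_s: 11.58
tcp_pos: [500.2, -217.2, 57.5]
tcp_rot: [-1.237, 1.57, -1.17]
ft_force: [4.0, -0.8, 2.6]
grip_width: 0.5
```

Emit:
servo_tool(
  motion=[-0.012,-0.0008,0,0,0,0,-0.008,-0.0005,0,0,0,0],
)

```text
time_s: 11.82
tcp_pos: [495.0, -217.2, 57.4]
tcp_rot: [-2.466, 1.57, -2.399]
ft_force: [3.6, -2.8, 0.8]
grip_width: 0.3
```

Emit:
servo_tool(
  motion=[-0.012,-0.0008,0,0,0,0,-0.008,-0.0005,0,0,0,0],
)

```text
time_s: 12.08
tcp_pos: [494.0, -217.3, 57.5]
tcp_rot: [-0.052, 1.563, 0.013]
ft_force: [12.5, -0.4, -3.8]
grip_width: 0.9
```

Emit:
servo_tool(
  motion=[-0.012,-0.0008,0,0,0,0,-0.008,-0.0005,0,0,0,0],
)

```text
time_s: 12.32
tcp_pos: [489.2, -217.7, 57.5]
tcp_rot: [-0.072, 1.563, -0.006]
ft_force: [11.4, 0.1, -4.1]
grip_width: 0.2
```

Emit:
servo_tool(
  motion=[-0.008,-0.0005,0,0,0,0,-0.008,-0.0005,0,0,0,0],
)

```text
time_s: 12.58
tcp_pos: [487.0, -217.9, 57.6]
tcp_rot: [-0.058, 1.559, 0.006]
ft_force: [17.0, 2.0, -7.6]
grip_width: 0.7
```

Emit:
servo_tool(
  motion=[-0.008,-0.0005,0,0,0,0,0,0,0,0,0,0],
)

```text
time_s: 12.82
tcp_pos: [486.9, -217.9, 57.6]
tcp_rot: [-0.048, 1.556, 0.016]
ft_force: [19.6, 2.1, -9.5]
grip_width: 0.5
```

Emit:
servo_tool(
  motion=[-0.008,-0.0005,0,0,0,0,0,0,0,0,0,0],
)

```text
time_s: 13.08
tcp_pos: [486.8, -217.9, 57.7]
tcp_rot: [-0.047, 1.552, 0.016]
ft_force: [23.6, 3.3, -11.6]
grip_width: 0.5
```

Right drawer: the catch gave at x≈494.5 and the hard stop is at 486.8, steady up to 23.6 N. I'll release, go above the gap behind the flap and check with the scene camera.

Emit:
servo_tool(
  motion=[0.036,0.0024,0,0,0,0,0.036,0.0024,0,0,0,0,0,0,0,0,0,0,0,0,0.16,0,0,0,0,0,0.2,0,0,0,0,0,0.2,0,0,0,0,0,0.2,0,0,0,0,0,0.2,0,0,0,0,0,0,0,0,0],
)

```text
time_s: 14.2
tcp_pos: [495.7, -217.6, 301.2]
tcp_rot: [-0.671, 1.565, -0.605]
ft_force: [0.6, 0.9, -0.6]
grip_width: 0.0
```

Run:
```python
from cell import arm; import cv2, numpy as np
a=arm.read_camera('scene')[95:265,150:310]; b=arm.read_camera('side')[155:335,230:420]
f=lambda i,h:cv2.resize(i,None,fx=h/i.shape[0],fy=h/i.shape[0],interpolation=cv2.INTER_CUBIC)
cv2.imwrite('pics/m3.png',np.hstack([f(a,400),f(b,400)])); o=arm.get_obs(); print(o['time_s'],o['tcp_pos'])
```

```text
14.3 [ 493.99865859 -216.51954751  296.79021112]
```

View pics/m3.png

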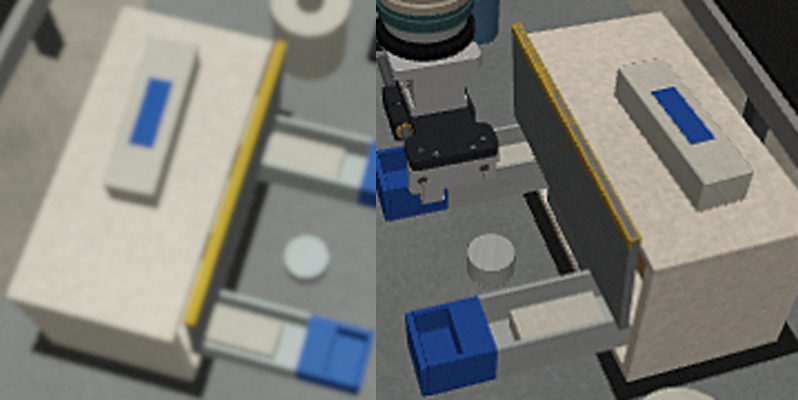

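Both drawers are out and the tin, cabinet and box look unmoved. Moving over the gap behind the flap, then down.

Emit:
servo_tool(
  motion=[0.1055,0.072,0,0,0,0,0.1055,0.072,0,0,0,0,0.1055,0.072,0,0,0,0,0.1055,0.072,0,0,0,0,0.1055,0.072,0,0,0,0,0.1055,0.072,0,0,0,0,0.1055,0.072,0,0,0,0,0.1055,0.072,0,0,0,0,0,0,0,0,0,0,0,0,0,0,0,0],
)

```text
time_s: 15.55
tcp_pos: [704.9, -73.3, 295.5]
tcp_rot: [3.016, 1.566, 3.083]
ft_force: [-0.4, -0.2, 1.1]
grip_width: 0.5
```

Run:
```python
from h import *; from cell import arm
o=arm.get_obs(); w=arm.camera_info('wrist'); im=arm.read_camera('wrist'); cv2.imwrite('pics/w4.png',im)
print(o['time_s'],o['tcp_pos'],o['ft_force'])
print('edge,tcp',proj(w,[[670.6,-75,240.7],o['tcp_pos']]).round(1))
```

```text
15.55 [704.85660214 -73.28647604 295.45444841] [-0.40020159 -0.22623694  1.10436827]
edge,tcp [[278.6 172.1]
 [277.8 251.6]]
```

View pics/w4.png

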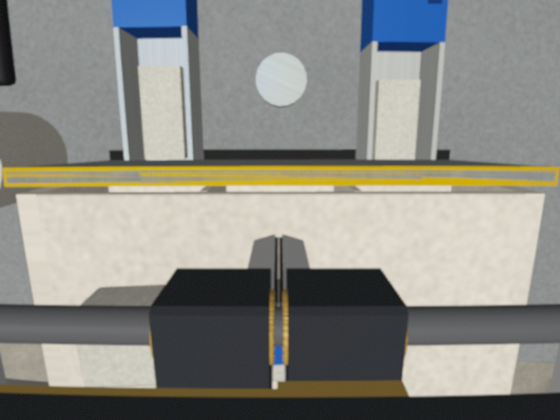

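Yellow edge is at v≈165–187 (middle 176), about 2.5 mm behind the fit. The finger at v≈237 is clear of both flap and box. Going down, and computing the arc.

Emit:
servo_tool(
  motion=[0,0,-0.075,0,0,0,0,0,-0.075,0,0,0,0,0,-0.075,0,0,0,0,0,-0.065,0,0,0,0,0,0,0,0,0],
)

```text
time_s: 16.23
tcp_pos: [704.9, -73.3, 223.6]
tcp_rot: [2.876, 1.568, 2.943]
ft_force: [0.5, 0.5, -0.1]
grip_width: 0.3
```

Run:
```python
import numpy as np
t=np.r_[.05:1.5708:21j]; r=138
x=-r*np.sin(t)+12*np.cos(t)+8; z=86+r*np.cos(t)+12*np.sin(t)
w=np.c_[675+x*np.cos(.068),-74.7+x*np.sin(.068),z]
print(w[[0,5,10,15,20]].round(1))
for i,d in enumerate(np.diff(w,axis=0)/250): print(i,d.round(3).tolist())
```

```text
[[688.1 -73.8 224.4]
 [636.4 -77.3 216.4]
 [591.5 -80.4 189.8]
 [559.6 -82.6 148.4]
 [545.3 -83.5  98. ]]
0 [-0.042, -0.003, -0.0]
1 [-0.042, -0.003, -0.003]
2 [-0.042, -0.003, -0.006]
3 [-0.041, -0.003, -0.01]
4 [-0.04, -0.003, -0.013]
5 [-0.039, -0.003, -0.016]
6 [-0.038, -0.003, -0.019]
7 [-0.036, -0.002, -0.021]
8 [-0.034, -0.002, -0.024]
9 [-0.033, -0.002, -0.027]
10 [-0.03, -0.002, -0.029]
11 [-0.028, -0.002, -0.031]
12 [-0.026, -0.002, -0.033]
13 [-0.023, -0.002, -0.035]
14 [-0.02, -0.001, -0.037]
15 [-0.017, -0.001, -0.038]
16 [-0.015, -0.001, -0.04]
17 [-0.011, -0.001, -0.041]
18 [-0.008, -0.001, -0.041]
19 [-0.005, -0.0, -0.042]
```

Emit:
servo_tool(
  motion=[-0.034,-0.002,0,0,0,0,-0.034,-0.002,0,0,0,0,-0.021,-0.0015,0,0,0,0,-0.021,-0.0015,0,0,0,0,-0.021,-0.0015,-0.0015,0,0,0,-0.021,-0.0015,-0.0015,0,0,0],
)

```text
time_s: 16.98
tcp_pos: [668.5, -75.5, 224.9]
tcp_rot: [-0.196, 1.569, -0.129]
ft_force: [4.2, 0.1, 2.2]
grip_width: 0.4
```

Emit:
servo_tool(
  motion=[-0.042,-0.003,-0.006,0,0,0,-0.041,-0.003,-0.01,0,0,0,-0.04,-0.003,-0.013,0,0,0],
)

```text
time_s: 17.35
tcp_pos: [636.4, -77.7, 216.9]
tcp_rot: [2.873, 1.57, 2.94]
ft_force: [3.4, 0.2, 1.7]
grip_width: 0.1
```

Contact is steady at about 4 N, so I'm carrying on down the arc.

Emit:
servo_tool(
  motion=[-0.039,-0.003,-0.016,0,0,0,-0.038,-0.003,-0.019,0,0,0,-0.036,-0.002,-0.021,0,0,0,-0.034,-0.002,-0.024,0,0,0,-0.033,-0.002,-0.027,0,0,0],
)

```text
time_s: 17.98
tcp_pos: [591.7, -80.8, 189.7]
tcp_rot: [3.112, 1.57, -3.104]
ft_force: [1.6, -0.3, 1.9]
grip_width: 0.4
```

Emit:
servo_tool(
  motion=[-0.03,-0.002,-0.029,0,0,0,-0.028,-0.002,-0.031,0,0,0,-0.026,-0.002,-0.033,0,0,0,-0.023,-0.002,-0.035,0,0,0,-0.02,-0.001,-0.037,0,0,0],
)

```text
time_s: 18.6
tcp_pos: [560.3, -82.9, 148.3]
tcp_rot: [2.412, 1.571, 2.479]
ft_force: [2.1, -0.7, 2.3]
grip_width: 1.0
```

Emit:
servo_tool(
  motion=[-0.017,-0.001,-0.038,0,0,0,-0.015,-0.001,-0.04,0,0,0,-0.0055,-0.0005,-0.02,0,0,0,-0.0055,-0.0005,-0.02,0,0,0],
)

```text
time_s: 19.1
tcp_pos: [549.3, -83.6, 119.0]
tcp_rot: [2.84, 1.569, 2.908]
ft_force: [0.1, 0.6, 1.5]
grip_width: 0.5
```

Emit:
servo_tool(
  motion=[-0.004,0,-0.02,0,0,0,-0.004,0,-0.02,0,0,0,-0.0025,0,-0.02,0,0,0,0,0,-0.012,0,0,0],
)

```text
time_s: 19.6
tcp_pos: [547.0, -83.7, 101.0]
tcp_rot: [2.833, 1.57, 2.9]
ft_force: [-2.1, 0.1, 1.7]
grip_width: 0.3
```

Emit:
servo_tool(
  motion=[0,0,-0.008,0,0,0,0,0,-0.008,0,0,0,0,0,0,0,0,0],
)

```text
time_s: 19.98
tcp_pos: [547.4, -83.6, 98.2]
tcp_rot: [0.046, 1.571, 0.113]
ft_force: [-1.7, -0.4, 6.5]
grip_width: 0.1
```

Emit:
servo_tool(
  motion=[0,0,-0.008,0,0,0,0,0,-0.008,0,0,0,0,0,0,0,0,0],
)

```text
time_s: 20.35
tcp_pos: [547.5, -83.7, 98.0]
tcp_rot: [-0.374, 1.569, -0.307]
ft_force: [-8.2, 1.5, 26.5]
grip_width: 0.4
```

Emit:
servo_tool(
  motion=[0,0,0.024,0,0,0,0,0,0.1,0,0,0,0,0,0.2,0,0,0,0,0,0.2,0,0,0,-0.15,0,0.2,0,0,0,-0.2,0,0,0,0,0,-0.2,0,0,0,0,0,-0.2,0,0,0,0,0,0,0,0,0,0,0],
)

```text
time_s: 21.48
tcp_pos: [357.5, -83.2, 274.7]
tcp_rot: [-0.37, 1.57, -0.305]
ft_force: [1.2, 0.7, 0.5]
grip_width: 0.4
```

Run:
```python
from cell import arm; import cv2, numpy as np
a=arm.read_camera('scene')[95:265,150:310]; b=arm.read_camera('side')[155:335,230:420]
f=lambda i,h:cv2.resize(i,None,fx=h/i.shape[0],fy=h/i.shape[0],interpolation=cv2.INTER_CUBIC)
cv2.imwrite('pics/m5.png',np.hstack([f(a,400),f(b,400)])); o=arm.get_obs(); print(o['time_s'],o['tcp_pos'],o['ft_force'])
from fit import *
# yellow edge front corners if level, 4 corners of flap top edge; mapped to mosaic px
q=[675,-74.7,.068,0,0,1.5708]
W=[P(q,('c',-155,b,z)) for b in(-183,183) for z in(98,)]+[P(q,('c',14,200,209)),P(q,('c',210,200,209)),P(q,('c',14,-200,209))]
print('scene',((proj(S,W)-[150,95])*400/170).round(0).tolist()); print('side',((proj(D,W)-[230,155])*400/180+[376,0]).round(0).tolist())
```

```text
21.575 [360.7272595  -83.89251534 274.81491407] [-0.32305324 -0.51791213 -0.94443874]
scene [[392.0, 127.0], [321.0, 387.0], [172.0, 340.0], [7.0, 295.0], [272.0, 41.0]]
side [[478.0, 361.0], [399.0, 130.0], [520.0, 34.0], [658.0, 12.0], [651.0, 271.0]]
```

View pics/m5.png

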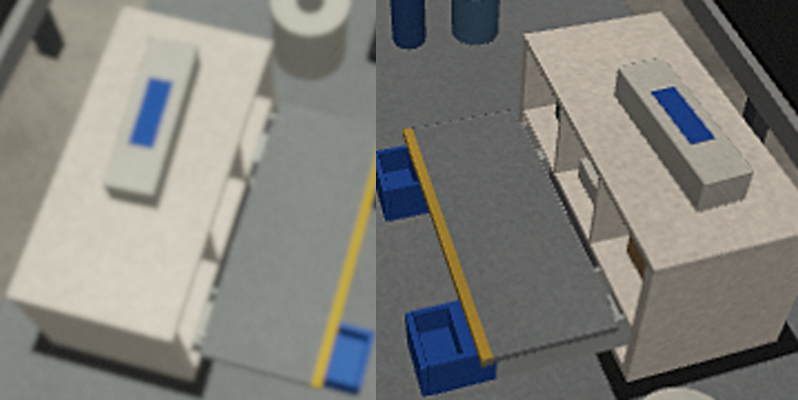

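The flap corners sit where a level flap predicts: side view (399,130)/(478,361) predicted against about (406,130)/(488,362) seen. Drawers, cabinet and glove box are unchanged, and the tool is clear.

```bash
python3 -c "
from cell import arm
print(arm.close_job())"
```

```text
the job is handed in; nothing more can be done
None
```

Both drawers are out to their hard stops and the flap is down level over them. I handed the job in at about 21.6 s of the 61 s allowed; no verdict was reported.

- **Drawers:** Each was drawn through its catch at about 12 N over roughly 8 mm. The TCP then held still at x = 483.8 mm (left) and 486.8 mm (right) while the pull rose to 22–24 N. That is well below the 45 N at which the cabinet slides.
- **Flap:** I lowered it only after both drawers were out, along the arc at about 2–6 N. The fingertip finished at z = 98.0 mm, the height of the level flap's top. The last press against its stop reached 26.5 N, firmer than needed.
- **Final pictures:** They show the flap level over the drawers, and the cabinet and glove box where they began. The flap corners sit within about 10 enlarged pixels (about 4–5 camera pixels) of the predicted level position. I judged the yellow edge's offset to be fit and calibration error.
- **Not checked at the end:** The tin was hidden under the flap; it looked unmoved when last seen, before the flap came down. I did not measure the other table items again, but the gripper did not go near them.

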